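# Roll the cap strips of a tube rack down

## Robot

A 7-joint arm with a two-finger parallel gripper is mounted at the origin on a cart in front of the work surface, level with it; the furniture and walls round the work are solid. World frame = base frame: x ahead of the robot, y to its left, z up, the work surface at z = 0. Lengths are in m, angles in rad, forces in N, time in s.
With the tool pointing down it reaches from about 0.35 to 0.9 m from the base axis. Payload 8.1 kg.
Tool frame: the origin (TCP) lies midway between the tips of the shut fingers; the grasp point (between the pads) lies 19 mm behind it; z points along the fingers, y is the line along which they close (so a half turn about z gives the same grasp; the last joint's range is limited). The gripper opens to 92 mm and grips with 3 to 60 N. Pads are 19 mm wide; open, the fingers measure 130 mm over their backs; the gripper's body (75 mm by 190 mm) begins 47 mm behind the grasp point.
Start: joints at [1.049, 0.434, 0.025, 1.573, -0.012, 1.134, -0.075], TCP at [0.254, -0.571, 0.227] pointing down, gripper open.
Joint ranges: [-2.62, 2.62], [-0.44, 2.09], [-1.27, 1.32], [0.08, 2.57], [-1.32, 4.46], [0.12, 2], [-2.74, 2.74]. Speed limits (rad/s): [2.22, 2.22, 3.01, 3.01, 3.14, 3.14, 3.14].

## Interface

Orientations are given as a rotation vector (axis times angle).
In Python, from cell import arm gives the robot as it stands.
- The arm moves only by the tool arm_command, never from a script. Its arguments are lists of equal length, an entry for each row: "dp": the shift along the tool's x, y, z in units of 25 mm (1.0 is 25 mm), a list of three; "angular": the turn, a rotation vector about the tool's x, y, z in units of 0.15 rad (1.0 is 0.15 rad), a list of three; "claw": the opening, from 0 (shut) to 1 (fully open). In form: {"dp": [[x, y, z], ...], "angular": [[rx, ry, rz], ...], "claw": [claw, ...]}. A call has 1 to 10 rows; each row shifts and turns the commanded pose from where the row before left it, along the tool's axes as they then stand; what a row does not reach is not made up. A row lasts 1/10 s, in which the tool goes at most 50 mm and 8.59 degrees, less where a joint would pass 70% of its speed; a pose out of reach is approached as far as the arm can. A call with a number of a shift or a turn outside -1 to 1 is refused whole. A call with a gripper value outside its range is refused whole. The fingers move at their own pace and stop on an object; "force" is the grip in N (left out, the last holds). Time passes only in rows, so rows that do not move let the fingers close. It gives the time, the measured TCP pose, the force, the opening and the grip force at its end, in the units of the state.
- arm.observe(): the state, without advancing time (a new reading comes with each control period).
- arm.get_image(name): name is "scene" or "top" or "wrist"; returns a dict with "frame" (384x512x3 uint8, red, green, blue), "z_map" (384x512 float32, m along the optical axis (not along the pixel's ray), 0 where there is no reading), "K" (3x3 intrinsics, pixels), "R" (3x3) and "t" (3): a world point X has camera coordinates R X + t. Camera axes: x right, y down, z forward; pixel columns grow to the right and rows downward; lengths in m; the calibration is good to about 2 mm. A picture is of the moment at which its call begins.
- arm.sign_off(): hands the job in; it is judged then, once.
The state is a dict: "clock": time; "joints": joint angles; "dq": joint speeds; "joint_efforts": joint torques, N m; "position": TCP position; "ee_rot": TCP orientation; "force": force on the tool from outside, world axes, zero at the start; "ft_torque": the same for the moment, N m; "width": opening from 0.0 (shut) to 1.0 (fully open); "gripper_force": force on a finger pad.
Only numpy, scipy, OpenCV 4.12 (cv2) and the standard library are available. Lean on these libraries where they do the work, as an engineer would, in place of code of your own. Each camera call takes 0.05 s, during which the arm holds its last target. There are 200 camera calls.

## Task

Pick up the hand roller and roll it across the three orange cap strips on the blue tube rack, from one end of the rack to the other in a single pass without lifting, pressing firmly enough that every strip ends up fully down, flush with the rack's end rims. Then stand the roller upright on the bench, clear of the rack, and let go.

Things in the scene. Friction and masses are not known exactly. Their poses are not given: they have to be found in the camera images.
- roller_grip (a point): Centre of the hand roller's black grip block: 50 mm (x) by 28 mm (y, hold it across this) by 44 mm high. Loose, 0.4 kg, standing on two black rubber drums under a steel plate; 72 mm (x) by 75 mm (y) overall. The centre is 67 mm above the drums' underside, the plate's top 46 mm. Drums: 36 mm diameter, 56 mm long along x, 39 mm apart in y; they spin freely, so it rolls along y.
- strip_1_top (a point): Centre of the top of one end cap strip, 50 mm to -y of the middle one. Flat orange strip with 8 round yellow marks, 100 mm (x) by 49 mm (y), z up. It stands 5 mm proud: its top is 50 mm above the bench at first, 45 mm when fully down. Each strip slides straight down on its own, resists with about 4 N and stays where it is pressed.
- strip_2_top (a point): Centre of the top of the middle cap strip, like the others, and in plan the centre of the rack. The rack is blue with clear tubes, fixed to the bench, 112 mm (x) by 162 mm (y); the rims at its +y and -y ends are 45 mm above the bench. The three strips lie side by side along y as one flat sheet, 100 by 149 mm. Axes as the rack, z up.
- strip_3_top (a point): Centre of the top of the other end cap strip, 50 mm to +y of the middle one; the same size, heights and behaviour as the first. Axes as the rack, z up.
Mind the look-alikes: they are no part of the job. What is meant by the part that bears roller_grip is not yellow, and is the smaller of those in its own colour.

How it is judged:
By the outcome, as a careful person would: the job done as asked, in the order asked, and still so for the second after the job is handed in, with the robot touching nothing.
It also fails if it takes over 51 s, if anything falls off the work surface, if the arm or the gripper's body presses on something with over 40 N, if the wrist force passes 120 N, or if a joint passes its speed limit or range.

## Working session

There is one attempt and no reset: what is moved stays moved. The work goes in short steps, Python scripts to look and compute and a tool call to move; the robot and the scene stay as the last step left them, time stands still between calls to the robot, and variables do not carry over. Pictures are saved under pics/ and viewed, at most 10 in all, crops included, and the job is handed in when it is done.

Besides the shell and the picture viewer there is one more tool, called after ">>>" by a JSON object that holds its "name" and its "arguments". arm_command: Moves the arm, as the interface text tells. Its arguments: {"type":"object","properties":{"dp":{"type":"array","items":{"type":"array","items":{"type":"number"}}},"angular":{"type":"array","items":{"type":"array","items":{"type":"number"}}},"claw":{"type":"array","items":{"type":"number"}},"force":{"type":"number"}},"required":["dp","angular","claw"]}

```bash
ls; mkdir -p pics
python3 - <<'E'
from cell import arm
import cv2,numpy as np,pickle
d={n:arm.get_image(n) for n in("scene","top")}
pickle.dump(d,open("a.pkl","wb"))
for n in d: cv2.imwrite(f"pics/{n}1.png",d[n]["frame"][:,:,::-1])
s=arm.observe(); print(s)
E
```

```text
pics
{'clock': 0.1, 'joints': array([ 1.0494028 ,  0.43514004,  0.02499895,  1.57398763, -0.01159943,
        1.1340248 , -0.07510432]), 'dq': array([ 2.28023110e-03, -7.75082837e-04, -5.70778748e-05, -2.54930508e-03,
       -7.07069283e-04, -3.97666704e-04,  5.93323345e-04]), 'joint_efforts': array([ 4.23598249e-03, -6.69124889e+01,  9.88791436e-01, -3.15143645e+01,
       -6.03665365e-02,  3.75028490e-02,  4.75570414e-05]), 'position': array([ 0.25391336, -0.57059698,  0.22603915]), 'ee_rot': array([-3.07168193e+00, -6.52614350e-01,  6.73811219e-04]), 'force': array([-0.42199589,  0.2445678 ,  0.5634753 ]), 'ft_torque': array([-0.0371098 ,  0.00822841, -0.00893492]), 'gripper_force': 0.0, 'width': 1.0036442233091774}
```

View pics/top1.png

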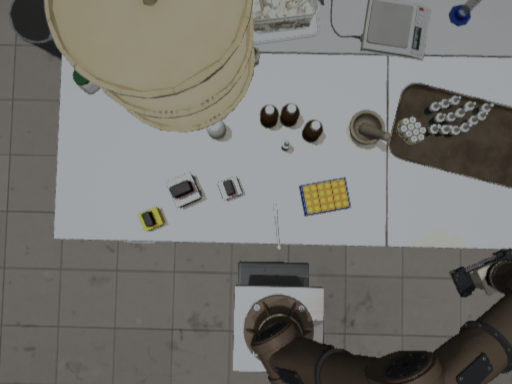

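View pics/scene1.png

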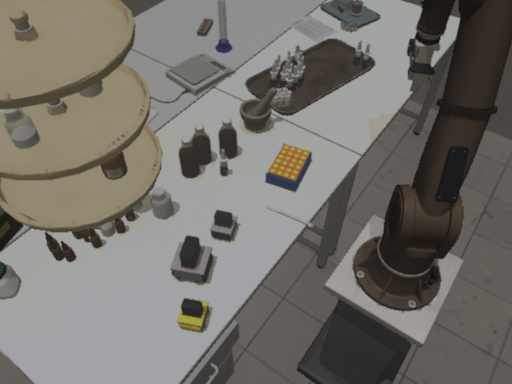

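The top view shows the small grey roller at about (231,188), the larger grey one at (184,189), a yellow one at (151,219), and the rack at (325,196). Next I'll measure the small roller and the rack.

```bash
cat > h.py <<'E'
import numpy as np,cv2
def pts(d):
    z=d["z_map"];v,u=np.mgrid[:z.shape[0],:z.shape[1]]
    K=d["K"];c=np.stack([(u-K[0,2])/K[0,0]*z,(v-K[1,2])/K[1,1]*z,z],-1)
    return (c-d["t"])@d["R"]
def rect(P,m):
    q=P[m][:,:2].astype(np.float32);(c,s,a)=cv2.minAreaRect(q*1000)
    return np.round(c,1),np.round(s,1),round(a,1),int(m.sum()),np.round(np.median(P[m],0),4)
E
python3 - <<'E'
import pickle,cv2
from h import *
d=pickle.load(open("a.pkl","rb"))["top"];P=pts(d);f=d["frame"].astype(int)
def box(r0,r1,c0,c1):
    m=np.zeros(P.shape[:2],bool);m[r0:r1,c0:c1]=1;return m
z=P[...,2];b=box(170,208,212,250)
print("bench",np.median(z[box(200,230,240,265)]))
print("plate",rect(P,b&(z>.03)));print("low", rect(P,b&(z>.03)&(z<.056)));print("grip",rect(P,b&(z>.075)))
b=box(165,230,290,360);print("rack",rect(P,b&(z>.03)));print("hi",rect(P,b&(z>.047)))
o=b&(f[...,0]>f[...,2]+60);print("orange",rect(P,o))
b=box(165,215,160,205);print("bigger",rect(P,b&(z>.03)),rect(P,b&(z>.075)))
s=cv2.resize(d["frame"][165:225,205:365,::-1],None,fx=5,fy=5,interpolation=2);cv2.imwrite("pics/crop.png",s)
E
```

```text
bench -0.0001604300203852684
plate (array([452.6, 154.1]), array([178.5,  76.8]), 31.6, 383, array([0.4943, 0.1791, 0.0483]))
low (array([496.6, 181.3]), array([66. , 69.4]), 21.1, 253, array([0.4943, 0.1747, 0.0456]))
grip (array([450.9, 143.1]), array([170.7,  37.4]), 39.3, 125, array([0.4972, 0.1799, 0.0885]))
rack (array([459.1, -76.7]), array([106. , 321.6]), 11.5, 1408, array([ 0.4742, -0.1529,  0.0492]))
hi (array([457.4, -75.7]), array([103.2, 319.3]), 12.0, 1004, array([ 0.4733, -0.1565,  0.0507]))
orange (array([459.7, -73.2]), array([ 96.5, 315. ]), 11.6, 1163, array([ 0.4759, -0.1541,  0.0498]))
bigger (array([474.9, 235.2]), array([335.2, 123.4]), 84.2, 793, array([0.4818, 0.3337, 0.0661])) (array([461.6, 222.4]), array([315.6,  67.7]), 78.4, 285, array([0.4845, 0.3372, 0.1225]))
```

View pics/crop.png

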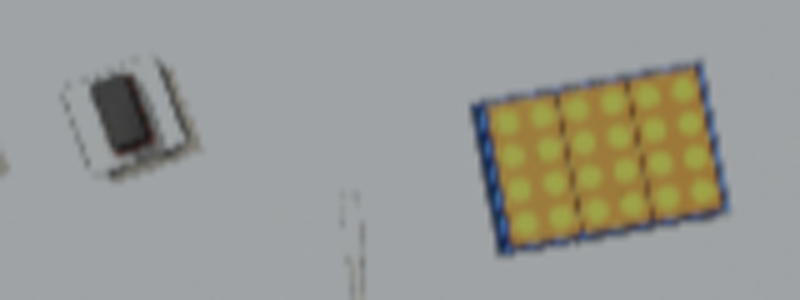

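The crop shows the roller grip at about (123,113), long axis near vertical and tilted. The three strips are side by side with centres near (530,172), (610,157) and (685,142), split by dark seams. The rectangle fits picked up empty-depth pixels, so I'll refit with those filtered out.

Run:
```python
import pickle,cv2
from h import *
d=pickle.load(open("a.pkl","rb"));d=d["top"];P=pts(d);f=d["frame"].astype(int)
def box(r0,r1,c0,c1):
    m=np.zeros(P.shape[:2],bool);m[r0:r1,c0:c1]=1;return m&(d["z_map"]>0)
z=P[...,2]
def er(m):
    n,l,s,_=cv2.connectedComponentsWithStats(m.astype(np.uint8),connectivity=4);return l==1+np.argmax(s[1:,4])
def sh(n,m): m=er(m);q=P[m];print(n,rect(P,m),"mean",q.mean(0).round(4), "ang",)
b=box(170,208,212,250)&(z<.15)
sh("plate",b&(z>.03));sh("grip",b&(z>.075))
b=box(165,230,290,360)&(z<.08);sh("rack",b&(z>.03));sh("hi",b&(z>.0475))
sh("orange",b&(f[...,0]>f[...,2]+60)&(z>.04))
b=box(165,215,160,205)&(z<.2);sh("bigger",b&(z>.03))
m=box(100,230,150,370)&(z>.1)&(z<.3);print("tall",z[m].max())
from scipy.spatial.transform import Rotation as R
print(R.from_rotvec([-3.07168193e+00, -6.52614350e-01,0]).as_matrix().round(3))
```

```text
plate (array([496.6, 181.3]), array([66. , 69.4]), 21.1, 380, array([0.4944, 0.1792, 0.0482])) mean [0.4954 0.1803 0.0596] ang
grip (array([496.2, 181.5]), array([49.5, 28.2]), 20.9, 122, array([0.4974, 0.1801, 0.0884])) mean [0.4965 0.1811 0.0881] ang
rack (array([ 475., -155.]), array([106. , 161.8]), 11.5, 1397, array([ 0.4747, -0.1534,  0.0491])) mean [ 0.4746 -0.1536  0.0487] ang
hi (array([ 475.1, -155.1]), array([ 99.4, 154.9]), 11.7, 913, array([ 0.4735, -0.1566,  0.0509])) mean [ 0.4746 -0.156   0.0513] ang
orange (array([ 476.4, -154.9]), array([ 96.5, 148.2]), 11.6, 1151, array([ 0.4759, -0.1556,  0.0498])) mean [ 0.4761 -0.1549  0.0499] ang
bigger (array([486. , 338.6]), array([98.9, 95.8]), 25.2, 790, array([0.4818, 0.3337, 0.0661])) mean [0.4836 0.335  0.0819] ang
tall 0.2107428217334912
[[ 0.914  0.407 -0.   ]
 [ 0.407 -0.914  0.001]
 [ 0.    -0.001 -1.   ]]
```

>>> {"name": "arm_command", "arguments": {"dp": [[0, 0, 0], [0.66, -0.82, 0.1], [0.66, -0.82, 0.1], [0.66, -0.82, 0.1], [0.66, -0.82, 0.1], [0.66, -0.82, 0.1], [0.66, -0.82, 0.1], [0.66, -0.82, 0.1], [0.66, -0.82, 0.1], [0.66, -0.82, 0.1]], "angular": [[0, 0, 0.36], [0, 0, 0], [0, 0, 0], [0, 0, 0], [0, 0, 0], [0, 0, 0], [0, 0, 0], [0, 0, 0], [0, 0, 0], [0, 0, 0]], "claw": [1, 1, 1, 1, 1, 1, 1, 1, 1, 1], "force": 45}}

```text
clock: 1.1
position: [0.3271, -0.3445, 0.2039]
ee_rot: [-3.089, -0.57, 0.001]
force: [0.3, -0.2, -0.4]
width: 1.003
gripper_force: 0.0
```

>>> {"name": "arm_command", "arguments": {"dp": [[0.66, -0.82, 0.1], [0.66, -0.82, 0.1], [0.66, -0.82, 0.1], [0.66, -0.82, 0.1], [0.66, -0.82, 0.1], [0.66, -0.82, 0.1], [0.66, -0.82, 0.1], [0.66, -0.82, 0.1], [0.66, -0.82, 0.1], [0.66, -0.82, 0.1]], "angular": [[0, 0, 0], [0, 0, 0], [0, 0, 0], [0, 0, 0], [0, 0, 0], [0, 0, 0], [0, 0, 0], [0, 0, 0], [0, 0, 0], [0, 0, 0]], "claw": [1, 1, 1, 1, 1, 1, 1, 1, 1, 1]}}

```text
clock: 2.1
position: [0.4081, -0.0943, 0.179]
ee_rot: [-3.089, -0.57, 0.001]
force: [0.5, -0.0, 0.2]
width: 1.004
gripper_force: 0.0
```

>>> {"name": "arm_command", "arguments": {"dp": [[0.66, -0.82, 0.1], [0.66, -0.82, 0.1], [0.66, -0.82, 0.1], [0.66, -0.82, 0.1], [0.66, -0.82, 0.1], [0.66, -0.82, 0.1], [0.66, -0.82, 0.1], [0.66, -0.82, 0.1], [0.66, -0.82, 0.1], [0.66, -0.82, 0.1]], "angular": [[0, 0, 0], [0, 0, 0], [0, 0, 0], [0, 0, 0], [0, 0, 0], [0, 0, 0], [0, 0, 0], [0, 0, 0], [0, 0, 0], [0, 0, 0]], "claw": [1, 1, 1, 1, 1, 1, 1, 1, 1, 1]}}

```text
clock: 3.1
position: [0.4891, 0.1559, 0.1538]
ee_rot: [3.089, 0.57, -0.001]
force: [1.2, -0.3, -0.1]
width: 1.002
gripper_force: 0.0
```

>>> {"name": "arm_command", "arguments": {"dp": [[0.62, -0.86, 0.1], [0, 0, 0]], "angular": [[0, 0, 0], [0, 0, 0]], "claw": [1, 1]}}

```text
clock: 3.3
position: [0.4959, 0.1846, 0.1513]
ee_rot: [-3.086, -0.576, -0.0]
force: [0.2, -0.8, 0.1]
width: 0.999
gripper_force: 0.0
```

```bash
cat >> h.py <<'E'
def comp(m):
    n,l,s,_=cv2.connectedComponentsWithStats(m.astype(np.uint8),connectivity=4);return l==1+np.argmax(s[1:,4])
E
python3 - <<'E'
from cell import arm
from h import *
d=arm.get_image("wrist");P=pts(d);z=P[...,2];ok=d["z_map"]>0
near=np.hypot(P[...,0]-.497,P[...,1]-.181)<.06
f=d["frame"]
for n,lo,hi in(("grip",.08,.095),("plate",.04,.055),("all",.02,.095)):
    m=ok&near&(z>lo)&(z<hi); 
    if m.sum()>50:print(n,rect(P,comp(m)))
s=arm.observe();print(s["position"],s["ee_rot"]);cv2.imwrite("pics/w1.png",f[:,:,::-1])
E
```

```text
grip (array([496.3, 183.3]), array([49.8, 27.6]), 21.9, 2817, array([0.4983, 0.184 , 0.0889]))
plate (array([496., 183.]), array([66.6, 70.1]), 21.6, 4286, array([0.5031, 0.1914, 0.0462]))
all (array([497.3, 183.6]), array([69.1, 70.2]), 21.9, 7632, array([0.5029, 0.1862, 0.0469]))
[0.49557681 0.18237395 0.1512218 ] [-3.08799694e+00 -5.74135869e-01  1.28714519e-03]
```

View pics/w1.png

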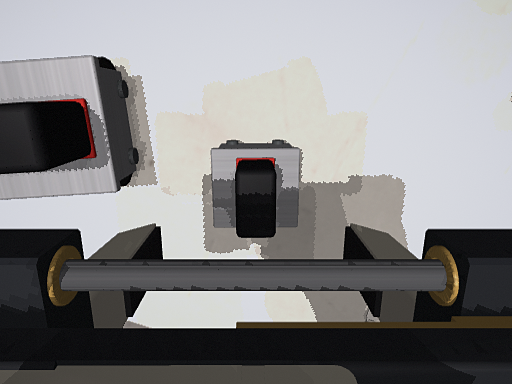

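The wrist view shows the roller at about (257,195), centred between the open fingers, with the larger one at the left. The fit agrees with the TCP to 1 mm, so I'll descend and grip.

>>> {"name": "arm_command", "arguments": {"dp": [[0, 0, 0.8], [0, 0, 0.8], [0, 0, 0.8], [0, 0, 0.8], [0, 0, 0.7], [0, 0, 0], [0, 0, 0], [0, 0, 0], [0, 0, 0], [0, 0, 0]], "angular": [[0, 0, 0], [0, 0, 0], [0, 0, 0], [0, 0, 0], [0, 0, 0], [0, 0, 0], [0, 0, 0], [0, 0, 0], [0, 0, 0], [0, 0, 0]], "claw": [1, 1, 1, 1, 1, 1, 0, 0, 0, 0], "force": 50}}

```text
clock: 4.35
position: [0.4964, 0.1807, 0.055]
ee_rot: [-3.089, -0.57, -0.002]
force: [-0.5, -0.5, 0.0]
width: 0.702
gripper_force: 0.0
```

>>> {"name": "arm_command", "arguments": {"dp": [[0, 0, 0], [0, 0, 0], [0, 0, 0], [0, 0, 0]], "angular": [[0, 0, 0], [0, 0, 0], [0, 0, 0], [0, 0, 0]], "claw": [0, 0, 0, 0]}}

```text
clock: 4.75
position: [0.4959, 0.1807, 0.0542]
ee_rot: [3.089, 0.57, 0.0]
force: [0.2, -0.0, 0.1]
width: 0.35
gripper_force: 0.0
```

>>> {"name": "arm_command", "arguments": {"dp": [[0, 0, 0], [0, 0, 0], [0, 0, 0], [0, 0, 0]], "angular": [[0, 0, 0], [0, 0, 0], [0, 0, 0], [0, 0, 0]], "claw": [0, 0, 0, 0]}}

```text
clock: 5.15
position: [0.4959, 0.1807, 0.0542]
ee_rot: [-3.089, -0.57, -0.0]
force: [0.1, 1.5, -0.1]
width: 0.304
gripper_force: 49.9
```

>>> {"name": "arm_command", "arguments": {"dp": [[0, 0, -0.3], [0, 0, -0.6], [0, 0, -0.8], [0, 0, -0.8], [0, 0, -0.5], [0, 0, 0], [0, 0, 0]], "angular": [[0, 0, 0], [0, 0, 0], [0, 0, 0], [0, 0, 0], [0, 0, 0], [0, 0, 0], [0, 0, 0]], "claw": [0, 0, 0, 0, 0, 0, 0]}}

```text
clock: 5.85
position: [0.4957, 0.1803, 0.1288]
ee_rot: [3.089, 0.569, -0.001]
force: [-0.4, 0.1, -3.7]
width: 0.303
gripper_force: 49.9
```

>>> {"name": "arm_command", "arguments": {"dp": [[0, 0, 0], [0, 0, 0], [-0.2, 0.58, 0], [-0.25, 0.75, 0], [-0.25, 0.75, 0], [-0.25, 0.75, 0], [-0.25, 0.75, 0], [-0.25, 0.75, 0], [-0.25, 0.75, 0], [-0.25, 0.75, 0]], "angular": [[0, 0, 0.55], [0, 0, 0.55], [0, 0, 0], [0, 0, 0], [0, 0, 0], [0, 0, 0], [0, 0, 0], [0, 0, 0], [0, 0, 0], [0, 0, 0]], "claw": [0, 0, 0, 0, 0, 0, 0, 0, 0, 0]}}

```text
clock: 6.85
position: [0.4759, 0.0262, 0.1283]
ee_rot: [3.125, 0.316, -0.003]
force: [0.3, -0.3, -4.0]
width: 0.301
gripper_force: 49.9
```

>>> {"name": "arm_command", "arguments": {"dp": [[-0.25, 0.75, 0], [-0.25, 0.75, 0], [-0.25, 0.75, 0], [-0.25, 0.75, 0], [-0.25, 0.75, 0], [-0.28, 1, 0.2], [0, 0, 0.2], [0, 0, 0], [0, 0, 0]], "angular": [[0, 0, 0], [0, 0, 0], [0, 0, 0], [0, 0, 0], [0, 0, 0], [0, 0, 0], [0, 0, 0], [0, 0, 0], [0, 0, 0]], "claw": [0, 0, 0, 0, 0, 0, 0, 0, 0]}}

```text
clock: 7.75
position: [0.4626, -0.0954, 0.1188]
ee_rot: [-3.125, -0.315, 0.002]
force: [0.2, 0.5, -4.1]
width: 0.3
gripper_force: 49.9
```

Run:
```python
from cell import arm
from h import *
import pickle
from scipy.spatial.transform import Rotation as R
s=arm.observe();M=R.from_rotvec(s["ee_rot"]).as_matrix();p=s["position"]
a=np.radians(11.6);y=np.array([-np.sin(a),np.cos(a)]);x=np.array([np.cos(a),np.sin(a)]);e=p[:2]-[.4757,-.155]
print(p,"rack xy",e@x,e@y,"yaw",np.degrees(np.arctan2(M[1,0],M[0,0])),M[:,2].round(4),s["force"])
w=arm.get_image("wrist");c=arm.get_image("scene")
P=pts(w);q=(P[...,:2]-[.4757,-.155]);
m=(w["z_map"]>0)&(abs(P[...,2]-.05)<.012)
f=w["frame"].astype(int);o=m&(f[...,0]>f[...,2]+60);print("orange",rect(P,comp(o)) if o.sum()>50 else 0)
im=np.hstack([w["frame"],c["frame"][100:,150:400][:284]] if 0 else [cv2.resize(w["frame"],(400,300)),cv2.resize(c["frame"][80:260,200:440],(400,300))])
cv2.imwrite("pics/w2.png",im[:,:,::-1])
```

```text
[ 0.46258074 -0.09535015  0.11881481] rack xy -0.0008570379056709518 0.061069505886636115 yaw 11.517205229130173 [-1.1e-03  5.0e-04 -1.0e+00] [ 0.22428704  0.51187325 -4.05121405]
orange (array([ 486.9, -176.6]), array([84. , 99.6]), 11.5, 13365, array([ 0.4978, -0.1789,  0.0503]))
```

View pics/w2.png

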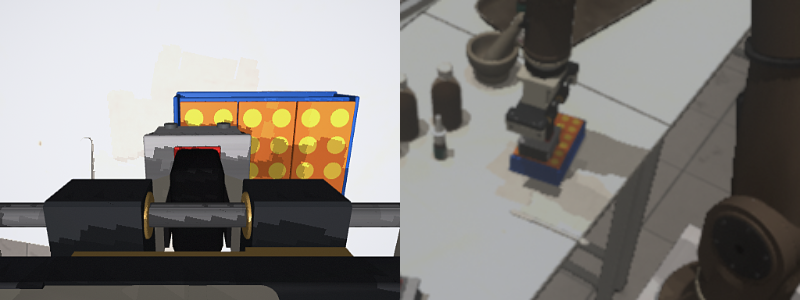

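Left (wrist): the roller is at about (205,170), over the +y strip with the remaining strips to its right, unpressed. Right (scene): it is above the near end of the rack. Now I'll press down gradually.

>>> {"name": "arm_command", "arguments": {"dp": [[0, 0, 0.25], [0, 0, 0.2], [0, 0, 0.12], [0, 0, 0.06], [0, 0, 0.06], [0, 0, 0.06], [0, 0, 0]], "angular": [[0, 0, 0], [0, 0, 0], [0, 0, 0], [0, 0, 0], [0, 0, 0], [0, 0, 0], [0, 0, 0]], "claw": [0, 0, 0, 0, 0, 0, 0], "force": 60}}

```text
clock: 8.55
position: [0.4631, -0.0959, 0.1004]
ee_rot: [3.126, 0.313, -0.0]
force: [-0.0, -0.1, -4.6]
width: 0.306
gripper_force: 59.9
```

>>> {"name": "arm_command", "arguments": {"dp": [[0, 0, 0.06], [0, 0, 0.04], [0, 0, 0]], "angular": [[0, 0, 0], [0, 0, 0], [0, 0, 0]], "claw": [0, 0, 0]}}

```text
clock: 8.85
position: [0.4634, -0.0961, 0.0991]
ee_rot: [3.125, 0.313, 0.001]
force: [-4.9, -0.2, 14.0]
width: 0.3
gripper_force: 59.9
```

>>> {"name": "arm_command", "arguments": {"dp": [[0, 0, 0.03], [0, 0, 0]], "angular": [[0, 0, 0], [0, 0, 0]], "claw": [0, 0]}}

```text
clock: 9.05
position: [0.4636, -0.0963, 0.099]
ee_rot: [3.125, 0.312, 0.002]
force: [-7.7, -1.1, 24.9]
width: 0.306
gripper_force: 60.0
```

>>> {"name": "arm_command", "arguments": {"dp": [[0, 0.1, 0], [0, 0.15, 0], [0, 0.15, 0], [0, 0.15, 0]], "angular": [[0, 0, 0], [0, 0, 0], [0, 0, 0], [0, 0, 0]], "claw": [0, 0, 0, 0]}}

```text
clock: 9.45
position: [0.4664, -0.1095, 0.0989]
ee_rot: [3.125, 0.313, 0.002]
force: [-7.5, -1.2, 22.9]
width: 0.303
gripper_force: 60.0
```

>>> {"name": "arm_command", "arguments": {"dp": [[0, 0.15, 0], [0, 0.15, 0], [0, 0.15, 0], [0, 0.15, 0], [0, 0.15, 0]], "angular": [[0, 0, 0], [0, 0, 0], [0, 0, 0], [0, 0, 0], [0, 0, 0]], "claw": [0, 0, 0, 0, 0]}}

```text
clock: 9.95
position: [0.4703, -0.1283, 0.099]
ee_rot: [3.125, 0.313, 0.003]
force: [-7.1, -0.3, 21.4]
width: 0.302
gripper_force: 60.0
```

>>> {"name": "arm_command", "arguments": {"dp": [[0, 0.15, 0], [0, 0.15, 0], [0, 0.15, 0], [0, 0.15, 0], [0, 0.15, 0], [0, 0.15, 0], [0, 0.15, 0], [0, 0.15, 0]], "angular": [[0, 0, 0], [0, 0, 0], [0, 0, 0], [0, 0, 0], [0, 0, 0], [0, 0, 0], [0, 0, 0], [0, 0, 0]], "claw": [0, 0, 0, 0, 0, 0, 0, 0]}}

```text
clock: 10.75
position: [0.4764, -0.1573, 0.099]
ee_rot: [3.125, 0.313, 0.003]
force: [-5.9, -0.2, 20.2]
width: 0.301
gripper_force: 60.0
```

>>> {"name": "arm_command", "arguments": {"dp": [[0, 0.15, 0], [0, 0.15, 0], [0, 0.15, 0], [0, 0.15, 0], [0, 0.15, 0], [0, 0.15, 0], [0, 0.15, 0], [0, 0.15, 0]], "angular": [[0, 0, 0], [0, 0, 0], [0, 0, 0], [0, 0, 0], [0, 0, 0], [0, 0, 0], [0, 0, 0], [0, 0, 0]], "claw": [0, 0, 0, 0, 0, 0, 0, 0]}}

```text
clock: 11.55
position: [0.4826, -0.1873, 0.099]
ee_rot: [3.124, 0.313, 0.004]
force: [-4.5, -0.6, 17.2]
width: 0.299
gripper_force: 60.0
```

>>> {"name": "arm_command", "arguments": {"dp": [[0, 0.15, 0], [0, 0.15, 0], [0, 0.15, 0], [0, 0.15, 0], [0, 0.15, 0], [0, 0.15, 0], [0, 0.1, 0], [0, 0, 0]], "angular": [[0, 0, 0], [0, 0, 0], [0, 0, 0], [0, 0, 0], [0, 0, 0], [0, 0, 0], [0, 0, 0], [0, 0, 0]], "claw": [0, 0, 0, 0, 0, 0, 0, 0]}}

```text
clock: 12.35
position: [0.4878, -0.2124, 0.099]
ee_rot: [3.124, 0.312, 0.005]
force: [-2.6, -1.7, 15.1]
width: 0.302
gripper_force: 60.0
```

```bash
cat > strips.py <<'E'
from cell import arm
from h import *
a=np.radians(11.6);y=np.array([-np.sin(a),np.cos(a)]);x=np.array([np.cos(a),np.sin(a)])
s=arm.observe();e=s["position"][:2]-[.4757,-.155];print("tcp rack",e@x,e@y,s["position"],s["force"])
for n in("wrist","top","scene"):
    d=arm.get_image(n);P=pts(d);q=P[...,:2]-[.4757,-.155];qx,qy=q@x,q@y;f=d["frame"].astype(int)
    m=(d["z_map"]>0)&(abs(qx)<.048)&(P[...,2]<.056)&(P[...,2]>.035)
    o=(f[...,0]>f[...,2]+50)
    r=[]
    for lo,hi in((-.0735,-.027),(-.023,.023),(.027,.0735)):
        k=m&o&(qy>lo)&(qy<hi);r.append((round(1000*float(np.median(P[k][:,2])),1) if k.sum()>5 else None,int(k.sum())))
    k=m&~o&(abs(qy)>.0765)&(abs(qy)<.081);print(n,r,"rim",1000*np.median(P[k][:,2]) if k.sum() else None,k.sum())
    cv2.imwrite(f"pics/s_{n}.png",d["frame"][:,:,::-1])
E
python3 strips.py
```

```text
tcp rack 0.00034897500786084485 -0.05863582609535546 [ 0.48783222 -0.21236803  0.0990172 ] [-2.63777775 -1.73799527 15.09516479]
wrist [(45.1, 1762), (45.2, 5824), (45.1, 7263)] rim 44.54363082819705 1037
top [(45.1, 55), (45.0, 119), (44.9, 367)] rim 44.34462100493739 36
scene [(44.4, 58), (44.7, 257), (45.0, 282)] rim 40.74816592316259 27
```

All three strips read 45 mm, level with the rims. I'll finish the roll past the end, lift, and move off to the clear bench on the -y side.

>>> {"name": "arm_command", "arguments": {"dp": [[0, 0.15, 0], [0, 0.05, 0], [0, 0, -0.3], [0, 0, -0.5], [0, 0, -0.8], [0, 0.4, 0], [0, 0.7, 0], [0, 0.8, 0], [0, 0.8, 0], [0, 0.8, 0]], "angular": [[0, 0, 0], [0, 0, 0], [0, 0, 0], [0, 0, 0], [0, 0, 0], [0, 0, 0], [0, 0, 0], [0, 0, 0], [0, 0, 0], [0, 0, 0]], "claw": [0, 0, 0, 0, 0, 0, 0, 0, 0, 0]}}

```text
clock: 13.5
position: [0.5041, -0.3042, 0.1359]
ee_rot: [-3.126, -0.311, 0.003]
force: [0.8, -0.0, -4.2]
width: 0.303
gripper_force: 59.9
```

>>> {"name": "arm_command", "arguments": {"dp": [[0, 0.5, 0], [0, 0, 0.4], [0, 0, 0.7], [0, 0, 0.8], [0, 0, 0.5], [0, 0, 0.3], [0, 0, 0], [0, 0, 0]], "angular": [[0, 0, 0], [0, 0, 0], [0, 0, 0], [0, 0, 0], [0, 0, 0], [0, 0, 0], [0, 0, 0], [0, 0, 0]], "claw": [0, 0, 0, 0, 0, 0, 0, 0]}}

```text
clock: 14.3
position: [0.5076, -0.3138, 0.0701]
ee_rot: [3.126, 0.314, 0.001]
force: [0.4, 0.8, -3.0]
width: 0.302
gripper_force: 59.9
```

```bash
python3 strips.py
```

```text
tcp rack -0.0006765557688466062 -0.1620121992506339 [ 0.50761434 -0.31383918  0.07008196] [ 0.35568818  0.8043901  -2.98400802]
wrist [(45.2, 9266), (45.0, 1146), (None, 0)] rim 42.732029198621305 1059
top [(44.8, 357), (44.7, 362), (44.9, 366)] rim 43.27348419735745 67
scene [(45.0, 235), (44.9, 269), (44.7, 284)] rim 41.99285233039943 37
```

View pics/s_scene.png

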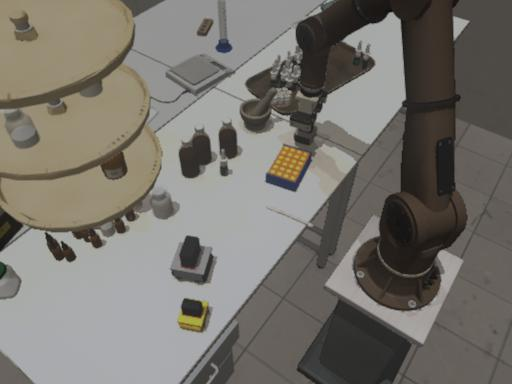

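The strips are flush at (290,165). The roller is held at about (305,135), beyond the rack over clear bench. I'll lower it the remaining 16 mm.

>>> {"name": "arm_command", "arguments": {"dp": [[0, 0, 0.25], [0, 0, 0.2], [0, 0, 0.1], [0, 0, 0.05], [0, 0, 0]], "angular": [[0, 0, 0], [0, 0, 0], [0, 0, 0], [0, 0, 0], [0, 0, 0]], "claw": [0, 0, 0, 0, 0]}}

```text
clock: 14.95
position: [0.5072, -0.3139, 0.0546]
ee_rot: [-3.126, -0.313, 0.0]
force: [0.4, 0.1, -3.5]
width: 0.305
gripper_force: 59.9
```

>>> {"name": "arm_command", "arguments": {"dp": [[0, 0, 0.03], [0, 0, 0]], "angular": [[0, 0, 0], [0, 0, 0]], "claw": [0, 0]}}

```text
clock: 15.15
position: [0.5075, -0.3141, 0.0543]
ee_rot: [3.125, 0.313, 0.001]
force: [-1.0, -0.2, -2.6]
width: 0.301
gripper_force: 59.9
```

>>> {"name": "arm_command", "arguments": {"dp": [[0, 0, 0.01], [0, 0, 0], [0, 0, 0], [0, 0, 0], [0, 0, 0], [0, 0, 0], [0, 0, 0], [0, 0, 0]], "angular": [[0, 0, 0], [0, 0, 0], [0, 0, 0], [0, 0, 0], [0, 0, 0], [0, 0, 0], [0, 0, 0], [0, 0, 0]], "claw": [0, 0, 0.35, 0.4, 0.5, 0.6, 0.7, 0.8]}}

```text
clock: 15.95
position: [0.5073, -0.3139, 0.0537]
ee_rot: [3.126, 0.313, -0.0]
force: [0.1, 0.4, -0.5]
width: 0.701
gripper_force: 0.0
```

>>> {"name": "arm_command", "arguments": {"dp": [[0, 0, 0], [0, 0, 0], [0, 0, -0.3], [0, 0, -0.6], [0, 0, -0.8], [0, 0, -0.8], [0, 0, -0.8], [0, 0, -0.8], [0, 0, -0.4], [0, 0, 0]], "angular": [[0, 0, 0], [0, 0, 0], [0, 0, 0], [0, 0, 0], [0, 0, 0], [0, 0, 0], [0, 0, 0], [0, 0, 0], [0, 0, 0], [0, 0, 0]], "claw": [0.8, 0.8, 0.8, 0.8, 0.8, 0.8, 0.8, 0.8, 0.8, 0.8]}}

```text
clock: 16.95
position: [0.5081, -0.3143, 0.1679]
ee_rot: [3.124, 0.313, 0.004]
force: [0.6, -0.0, -0.4]
width: 0.802
gripper_force: 0.0
```

```bash
python3 - <<'E'
from cell import arm
from h import *
for n in("wrist","wrist"):
    d=arm.get_image(n);P=pts(d);z=P[...,2]
    m=(d["z_map"]>0)&(np.hypot(P[...,0]-.5075,P[...,1]+.314)<.06)&(z>.08)&(z<.095);print(rect(P,comp(m)) if m.sum()>20 else None)
cv2.imwrite("pics/w3.png",d["frame"][:,:,::-1])
E
python3 strips.py
```

```text
(array([ 509. , -313.3]), array([48.9, 27.5]), 12.1, 2446, array([ 0.5106, -0.3132,  0.0889]))
(array([ 508.9, -313.5]), array([49.3, 27.8]), 11.8, 2508, array([ 0.5106, -0.3133,  0.0889]))
tcp rack -0.0013191995344090726 -0.16186405469166615 [ 0.50695503 -0.31382328  0.16577627] [-0.58562057 -0.29673424 -0.41882844]
wrist [(45.2, 5952), (45.1, 5671), (45.1, 3037)] rim 43.734687617894025 631
top [(45.1, 362), (45.1, 360), (44.8, 358)] rim 44.283968454391065 61
scene [(44.9, 229), (44.8, 265), (44.7, 282)] rim 41.81260658885901 45
```

View pics/w3.png

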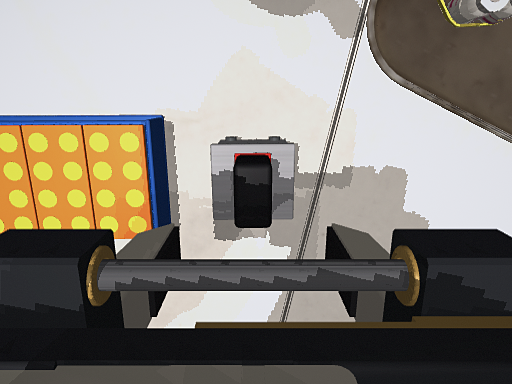

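The roller stands upright and still at about (254,185), clear of the rack's edge at (170,180). The strips lie flush and the gripper is clear.

```bash
python3 -c "
from cell import arm
print(arm.sign_off())"
```

```text
the job is handed in; nothing more can be done
None
```

The job is handed in: one pass with the roller left all three strips at about 45 mm, level with the rims, and the roller stands upright and released on the bench about 40 mm beyond the rack's -y end, after about 17 s of the 51 s allowed.

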